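Lock a deep-well plate on the shaker with its cam clamp

TASK

Make the sealed deep-well plate ready for shaking: slide it back along the platform until its end sits fully against the rear stop, then swing the cam lever round past its high point so that it snaps closed and the jaw holds the plate. Keep the plate flat on the platform, and do not disturb the tube rack, the timer or the sample cups standing round the shaker.

Things in the scene. Friction and masses are not known exactly. Their poses are not given: they have to be found in the camera images.
- shaker: Bench plate shaker, fixed: white box with an aluminium platform (230 along x, 240 along y; top at z 80 mm). Origin: centre of its underside; x from front panel to rear, y to its left. Positions below are in this frame, mm. Side fence, rear stop and jaw form a nest open to the front, 94 wide with the lever open. Fence: bar 22 tall, inner face y -90, x -60 to 80. Stop: see rear_stop.
- rear_stop (a point): Middle of the front face of the rear stop, at (88, -47, 91): an aluminium bar across the back of the nest, 22 mm tall, 76 mm wide. Axes as the shaker's.
- plate: White deep-well plate with a grey cap mat, 128 long (own x) x 86 wide x 44 mm high, about 0.3 kg, loose on the platform between fence and jaw, long side along the shaker's x, 25 to 45 mm short of the rear stop, slightly askew. Origin: centre of its underside. It slides when pushed on its front end.
- nest_home (a point): Point on the platform, at (24, -47, 80), where the plate's origin lies when the plate is against the rear stop and clamped against the fence. Axes as the shaker's. Until it is clamped the plate may stand up to 8 mm further to +y.
- cam_lever (a joint): Lever angle, rad. 0: open, pointing 117 degrees counter-clockwise (from above) off the shaker's +x, so to its left and a little forward. Grows clockwise to 2.05: closed on its stop, pointing along +x beside the jaw. Starts at 0 to 0.25, mostly near 0.12. Spring load rises to about 10 N at the grip; high point at 1.57; from 1.65 on the spring snaps it closed. Let go before, it springs back.
- lever_pivot (a point): Upright pivot of the cam lever, fixed at (-25, 51, 97.5), half-way up the lever's grip. The steel cam round it reaches up to 33 mm from the axis and up to z 108.
- lever_grip (a point): Point on the lever 75 mm from the pivot, at z 97.5; its x axis points from pivot to tip, z up. The black grip is a bar 14 mm thick across the swing, 20 tall (z 87.5 to 107.5), 38 to 102 mm from the pivot. The platform lies 7.5 mm below it, out to y 120.
- jaw_pad: Sprung rubber-faced jaw pad opposite the fence, 76 mm long (x -40 to 36), z 85 to 102; its face is at y 4 with the lever open and moves to -y as the lever closes, to press on the plate's long side. Origin: middle of its back, at platform level.
- tube_rack: Bystander: tube rack with capped tubes, 54 x 191 x 96 mm, behind the shaker. Origin at the centre of its underside.
- lab_timer: Bystander: small timer, 48 x 70 x 56 mm, right of the shaker. Origin at the centre of its underside.
- sample_cup: Bystander: lidded sample cup, 41 mm across, 59 mm tall, right of the shaker, the nearer to the robot of two alike (the other stays fixed). Origin at the centre of its underside.

How it is judged:
By the outcome, as a careful person would: the job done as asked, in the order asked, and still so for the second after the job is handed in, with the robot touching nothing.
It also fails if it takes over 51 s, if anything falls off the work surface, if the arm or the gripper's body presses on something with over 40 N, if the wrist force passes 120 N, or if a joint passes its speed limit or range.

ROBOT

A 6-joint arm with a two-finger parallel gripper is mounted at the origin on a cart in front of the work surface, level with it; the furniture and walls round the work are solid. World frame = base frame: x ahead of the robot, y to its left, z up, the work surface at z = 0. Lengths are in m, angles in degrees, forces in N, time in s.
With the tool pointing down it reaches from about 0.35 to 0.875 m from the base axis. Payload 4.2 kg.
Tool frame: the origin (TCP) lies midway between the tips of the shut fingers; the grasp point (between the pads) lies 19 mm behind it; z points along the fingers, y is the direction in which the jaws open and shut (so a half turn about z gives the same grasp; the last joint's range is limited). The gripper opens to 87 mm and grips with 3 to 60 N. Pads are 19 mm wide; open, the fingers measure 117 mm over their backs; the gripper's body (75 mm by 190 mm) begins 51 mm behind the grasp point.
Start: joints at [89.187, 22.042, 0.453, 0, -68.411, -14.817], TCP at [0.168, 0.602, 0.188] pointing down, gripper open.
Joint ranges: [-179.83, 179.83], [-69.29, 118.12], [-61.27, 80.66], [-181.25, 117.63], [-171.15, -9.14], [-177.46, 177.46]. Speed limits (degrees/s): [159.86, 159.86, 180, 180, 180, 180].

INTERFACE

Orientations are given as a 3x3 rotation matrix whose columns are the frame's x, y, z axes.
In Python, from station import sense, capture, get_calibration, finish_job, spot_in, spot_point gives the robot as it stands.
- The arm moves only by the shell command python3 -m inch 'ROWS'. ROWS is JSON, a list of rows, each an object with "fingers": the finger opening in cm, from 0 to 8.7; "delta_pos": the shift along the tool's x, y, z in cm, a list of three; "spin": the turn about the tool's z in degrees. In form: [{"fingers": fingers, "delta_pos": [dx, dy, dz], "spin": spin}, ...]. A call has 1 to 20 rows; each row is the pose to reach, as a shift and turn from the pose commanded when the call began, along the tool's axes at that moment; what a row does not reach only later rows make up. A row lasts 1/10 s, in which the tool goes at most 50 mm and 8.59 degrees, less where a joint would pass 70% of its speed; a pose out of reach is approached as far as the arm can. A call with a gripper value outside its range is refused whole. The fingers move at their own pace and stop on an object; the grip force is fixed at half the most. Time passes only in rows, so rows that repeat a pose let the fingers close. It gives the time, the measured TCP pose, the force and the opening at its end, in the units of the state.
- sense(): the state, without advancing time (a new reading comes with each control period).
- capture(name): name is "scene" or "top" or "wrist"; returns the picture (480x640x3 uint8, red, green, blue); there is no depth.
- get_calibration(name): a dict with "K" (3x3 intrinsics, pixels), "T" (4x4, takes a point from camera to world coordinates). Camera axes: x right, y up, looking along -z (the intrinsics and any distortion apply to the point x, -y, -z); pixel columns grow to the right and rows downward; lengths in m; the calibration is good to about 2 mm. A picture is of the moment at which its call begins: read the wrist's pose just before it. get_calibration takes no time and is no camera call; for the wrist camera it gives the pose at the moment of the call.
- finish_job(): hands the job in, once; it reports no verdict.
Trained networks look in the newest picture that a camera, given by its name, has taken for a name from the list of things; names that differ only in an ending like _2 or _b are one class to them, and where a whole thing is asked for, a point or a joint stands for the part that bears it (a point fixed in the world has none). Each returns a list of dicts, best first, with "conf" (0 to 1); they miss things now and then, are a little off and sometimes report something else, mostly with a low value. They report only what shows in the picture. A call takes as long as a camera call.
- spot_in(camera, target): "extent" ([left, top, right, bottom] as shares, 0 to 1, of the picture: columns of its width, rows of its height, round what is visible of it).
- spot_point(camera, target): "location" ([column, row] as shares, 0 to 1, of the picture: columns of its width, rows of its height: a listed point, or the origin of a listed thing).
The state is a dict: "time_s": time; "joints": joint angles; "joint_velocities": joint speeds; "effort": joint torques, N m; "tcp_pos": TCP position; "ee_rot": TCP orientation; "wrist_force": force on the tool from outside, world axes, zero at the start; "moment": the same for the moment, N m; "gripper_width": opening from 0.0 (shut) to 1.0 (fully open).
Only numpy, scipy, OpenCV 4.12 (cv2) and the standard library are available. Lean on these libraries where they do the work, as an engineer would, in place of code of your own. Each camera call takes 0.05 s, during which the arm holds its last target.

## Working session

There is one attempt and no reset: what is moved stays moved. The work goes in short steps, Python scripts to look and compute and a shell command to move; the robot and the scene stay as the last step left them, time stands still between calls to the robot, and variables do not carry over. Pictures are saved under pics/ and viewed, and the job is handed in when it is done.

```bash
ls; mkdir -p pics
python3 - <<'E'
from station import *
import cv2
s=sense();print({k:s[k] for k in s if k in('time_s','tcp_pos','ee_rot','wrist_force','gripper_width')})
for n in("scene","top","wrist"):
    im=capture(n);cv2.imwrite(f"pics/{n}0.png",im[:,:,::-1])
    c=get_calibration(n);print(n,c)
    for t in("shaker","rear_stop","plate","nest_home","lever_pivot","lever_grip","jaw_pad","tube_rack","lab_timer","sample_cup"):
        r=spot_point(n,t)
        print(t,[(round(a["location"][0]*640),round(a["location"][1]*480),round(a["conf"],2)) for a in r[:2]])
print(sense()['time_s'])
E
```

```text
pics
{'time_s': 0.0, 'tcp_pos': array([0.16820056, 0.6012207 , 0.18686467]), 'ee_rot': array([[ 9.62967477e-01, -2.69617144e-01, -4.83064677e-04],
       [-2.69617553e-01, -9.62965094e-01, -2.14545792e-03],
       [ 1.13277814e-04,  2.19624891e-03, -9.99997582e-01]]), 'wrist_force': array([-1.02271231, -0.75056985,  0.36910457]), 'gripper_width': 1.0035233004003434}
scene {'K': array([[509.92426446,   0.        , 314.23402317],
       [  0.        , 509.92426446, 230.70955795],
       [  0.        ,   0.        ,   1.        ]]), 'T': array([[ 0.71345439,  0.54017649, -0.44630952,  0.20425561],
       [-0.70065336,  0.557449  , -0.44534872, -0.34153953],
       [ 0.00822789,  0.63044426,  0.77619091,  0.82111721],
       [ 0.        ,  0.        ,  0.        ,  1.        ]])}
shaker [(340, 311, 0.58), (240, 256, 0.55)]
rear_stop [(290, 220, 0.66)]
plate []
nest_home []
lever_pivot [(211, 213, 0.87)]
lever_grip [(180, 197, 0.76), (292, 220, 0.47)]
jaw_pad []
tube_rack [(358, 220, 0.62), (182, 197, 0.16)]
lab_timer [(341, 312, 0.92)]
sample_cup [(339, 401, 0.72)]
top {'K': array([[564.
[... 786 characters left out ...]
b_timer [(399, 247, 0.83)]
sample_cup [(455, 306, 0.67)]
wrist {'K': array([[361.31701163,   0.        , 316.88136592],
       [  0.        , 361.31701163, 242.19227064],
       [  0.        ,   0.        ,   1.        ]]), 'T': array([[-2.70063672e-01,  9.33291886e-01,  2.36710517e-01,
         2.34248585e-01],
       [-9.62842336e-01, -2.61902707e-01, -6.58908863e-02,
         5.83937792e-01],
       [ 4.99695546e-04, -2.45709641e-01,  9.69343346e-01,
         3.84207738e-01],
       [ 0.00000000e+00,  0.00000000e+00,  0.00000000e+00,
         1.00000000e+00]])}
shaker []
rear_stop []
plate []
nest_home []
lever_pivot []
lever_grip []
jaw_pad []
tube_rack []
lab_timer []
sample_cup []
1.65
```

View pics/top0.png

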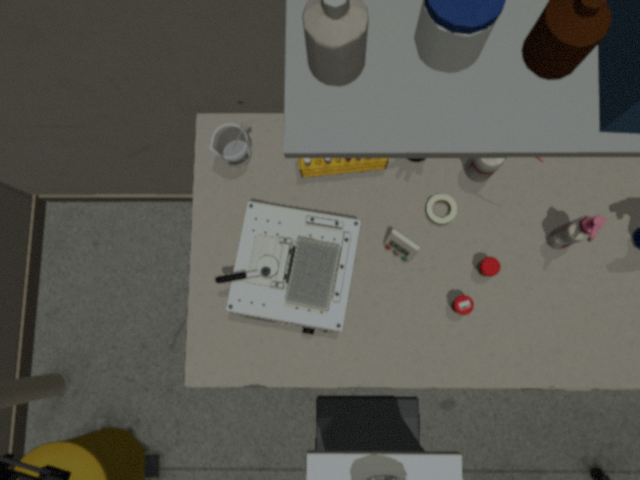

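View pics/scene0.png

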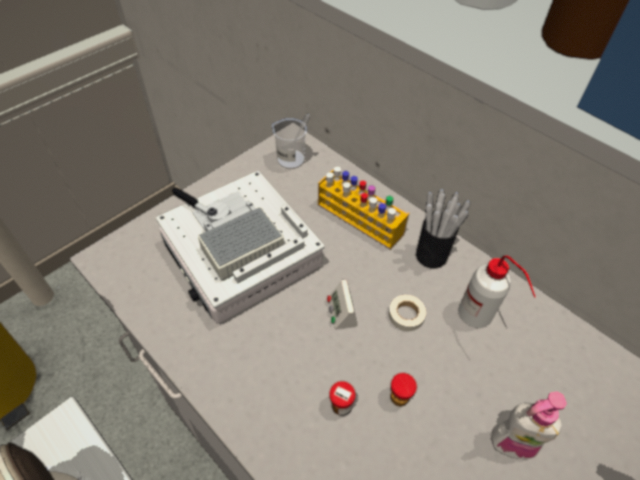

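Run:
```python
import cv2
im=cv2.imread("pics/top0.png")[180:345,190:420]
cv2.imwrite("pics/topcrop.png",cv2.resize(im,None,fx=3.47,fy=3.47,interpolation=cv2.INTER_CUBIC)[:600])
im=cv2.imread("pics/scene0.png")[160:325,140:360]
cv2.imwrite("pics/scenecrop.png",cv2.resize(im,None,fx=3.6,fy=3.6,interpolation=cv2.INTER_CUBIC)[:600])
```

```text
(no output)
```

View pics/topcrop.png

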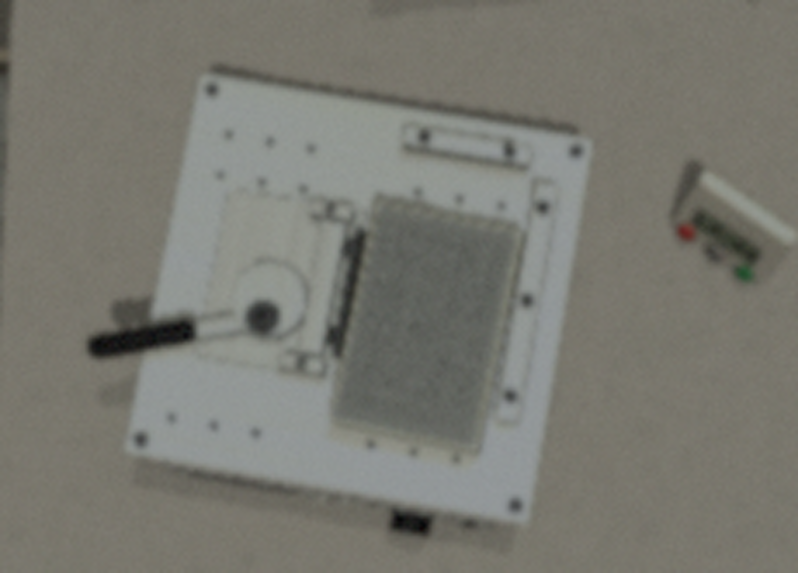

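View pics/scenecrop.png

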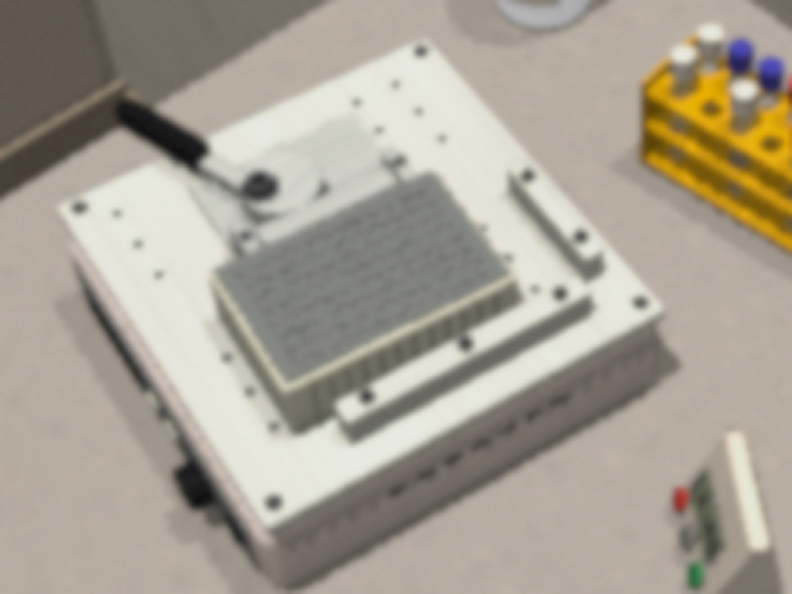

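```bash
cat > h.py <<'E'
import numpy as np
from station import *
CAL={n:get_calibration(n) for n in("scene","top")}
def ray(n,px,c=None):
    c=c or CAL[n];K,T=c["K"],c["T"]
    d=np.linalg.inv(K)@[px[0],px[1],1.]; d=T[:3,:3]@(d*[1,-1,-1]); return T[:3,3],d
def atz(n,px,z,c=None):
    o,d=ray(n,px,c); return o+d*(z-o[2])/d[2]
def proj(n,P,c=None):
    c=c or CAL[n];K,T=c["K"],c["T"];p=T[:3,:3].T@(np.asarray(P)-T[:3,3]);p=p*[1,-1,-1];q=K@p;return q[:2]/q[2]
def topc(u,v):return 190+u/3.47,180+v/3.47
def scec(u,v):return 140+u/3.6,160+v/3.6
E
cat > fit.py <<'E'
from h import *
from scipy.optimize import least_squares
L=[]
for (x,y),t,s in [((115,120),(205,75),(430,42)),((115,-120),(592,142),(663,310)),((-115,-120),(527,523),(272,527)),((-115,120),(127,453),(60,208))]:
    L+=[((x,y,80),"top",topc(*t)),((x,y,80),"scene",scec(*s))]
L+=[((88,-47,91),"top",(323,225)),((-25,51,97.5),"top",(263,272)),((-25,51,97.5),"scene",(211,213)),((88,-47,91),"scene",(290,220))]
def X(p,P):
    c,s=np.cos(p[2]),np.sin(p[2]);P=np.array(P)/1000
    return np.array([p[0]+c*P[0]-s*P[1],p[1]+s*P[0]+c*P[1],P[2]])
for sel in (("top",),("scene",),("top","scene")):
    f=lambda p:np.concatenate([proj(n,X(p,P))-np.array(px) for P,n,px in L if n in sel])
    r=least_squares(f,[.4,.1,0],loss="soft_l1");print(sel,r.x,np.degrees(r.x[2]),np.round(f(r.x),1))
p=r.x
def inv(w):
    c,s=np.cos(p[2]),np.sin(p[2]);d=w[:2]-p[:2];return np.round(1000*np.array([c*d[0]+s*d[1],-s*d[0]+c*d[1]]),1)
for n,pts in (("top",[topc(*q) for q in((375,197),(523,225),(473,455),(332,430))]),("scene",[scec(*q) for q in((437,177),(515,275),(290,388),(215,280))])):
    q=[inv(atz(n,a,.124)) for a in pts];print(n,"plate RL RR FR FL",q,np.mean(q,0))
for n,a in (("top",(230,276)),("scene",(180,197))):
    g=inv(atz(n,a,.0975))-[-25,51];print("grip",g,np.hypot(*g),117-np.degrees(np.arctan2(g[1],g[0])))
for n,t,z in(("top",(341,165),.0),("top",(399,247),0),("scene",(341,312),0),("scene",(358,220),0)):print(n,atz(n,t,z))
E
python3 fit.py
```

```text
('top',) [ 0.52958055  0.18448363 -0.16891609] -9.67817900743366 [-2.4 -0.9  0.3 -1.2  0.2  0.9 -2.4  0.4  0.5  0.6  2.2 -0.2]
('scene',) [ 0.52880372  0.18230445 -0.16688199] -9.561633448945615 [-1.2 -2.4  1.8 -1.2 -1.7  0.7 -2.1 -0.8  1.4  0.3  1.5  2.3]
('top', 'scene') [ 0.52922816  0.18354513 -0.16788841] -9.619297144546955 [-2.1 -0.7 -1.3 -2.8  0.7 -1.1  1.4 -1.6  0.7  1.1 -2.   0.1 -1.8  0.6
 -2.2 -1.3  0.9  0.7  2.7 -0.   1.2 -0.2  1.2  1.9]
top plate RL RR FR FL [array([52. , -2.9]), array([ 50.2, -88.3]), array([-81.6, -82.6]), array([-81.3,  -2.9])] [-15.175 -44.175]
scene plate RL RR FR FL [array([ 45.2, -14.7]), array([ 43.6, -90.4]), array([-77.8, -87.7]), array([-77.4, -11. ])] [-16.6  -50.95]
grip [-19.9  69. ] 71.81232484748004 10.912132102425971
grip [-32.2  70.9] 77.86944201675007 2.574313615025531
top [0.76311814 0.08814647 0.        ]
top [ 0.57780825 -0.03816584  0.        ]
scene [ 0.57687654 -0.0419546   0.        ]
scene [0.76322199 0.08603776 0.        ]
```

```bash
python3 -m inch '[{"fingers":4,"delta_pos":[10,8,-2],"spin":-2},{"fingers":4,"delta_pos":[20,16,-3],"spin":-4},{"fingers":4,"delta_pos":[30,24,-3],"spin":-6},{"fingers":4,"delta_pos":[38,30,-3],"spin":-6},{"fingers":4,"delta_pos":[42,33,-3],"spin":-6},{"fingers":4,"delta_pos":[42,33,-3],"spin":-6},{"fingers":4,"delta_pos":[42,33,-3],"spin":-6},{"fingers":4,"delta_pos":[42,33,-3],"spin":-6},{"fingers":4,"delta_pos":[42,33,-3],"spin":-6},{"fingers":4,"delta_pos":[42,33,-3],"spin":-6},{"fingers":4,"delta_pos":[42,33,-3],"spin":-6},{"fingers":4,"delta_pos":[42,33,-3],"spin":-6},{"fingers":4,"delta_pos":[42,33,-3],"spin":-6},{"fingers":4,"delta_pos":[42,33,-3],"spin":-6}]'
python3 - <<'E'
from station import *
import cv2,pickle
c=get_calibration("wrist")
im=capture("wrist");cv2.imwrite("pics/wrist1.png",im[:,:,::-1])
pickle.dump(c,open("wcal1.pkl","wb"))
for t in("rear_stop","plate","nest_home","lever_pivot","lever_grip","jaw_pad"):
        r=spot_point("wrist",t)
        print(t,[(round(a["location"][0]*640,1),round(a["location"][1]*480,1),round(a["conf"],2)) for a in r[:2]])
s=sense();print(s["time_s"],s["tcp_pos"],s["ee_rot"],s["wrist_force"])
E
```

```text
time_s: 3.05
tcp_pos: [0.4835, 0.1714, 0.2179]
ee_rot: [[0.986, -0.167, -0.0], [-0.167, -0.986, 0.0], [-0.0, -0.0, -1.0]]
wrist_force: [-0.7, -0.4, -0.4]
gripper_width: 0.461
rear_stop [(351.9, 66.4, 0.96)]
plate [(340.4, 198.9, 0.96)]
nest_home []
lever_pivot [(235.6, 203.9, 0.85)]
lever_grip [(160.4, 237.2, 0.77), (297.2, 172.2, 0.68)]
jaw_pad [(288.8, 175.8, 0.73)]
3.4 [0.48363226 0.17148598 0.21800628] [[ 9.86117779e-01 -1.66047352e-01  4.99798443e-05]
 [-1.66047355e-01 -9.86117779e-01  5.05276381e-05]
 [ 4.08960325e-05 -5.81252232e-05 -9.99999997e-01]] [0.15362855 1.03838163 0.5233418 ]
```

View pics/wrist1.png

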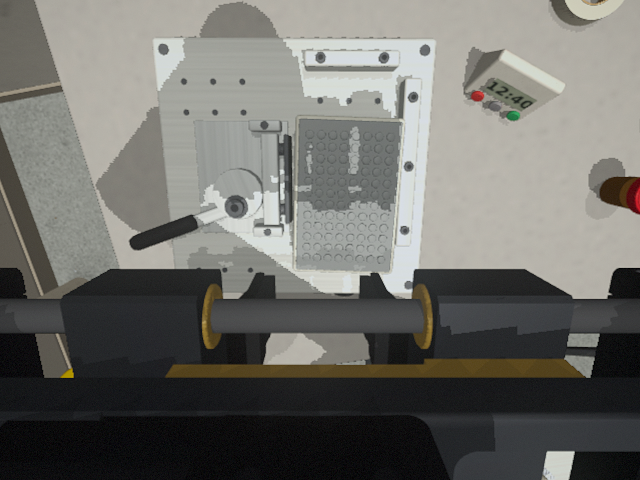

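```bash
cat > fitw.py <<'E'
from h import *
import pickle
from scipy.optimize import least_squares
c=pickle.load(open("wcal1.pkl","rb"))
def X(p,P):
    k,s=np.cos(p[2]),np.sin(p[2]);P=np.array(P)/1000
    return np.array([p[0]+k*P[0]-s*P[1],p[1]+s*P[0]+k*P[1],P[2]])
L=[((115,120,80),(153,38)),((115,-120,80),(437,38)),((-25,51,97.5),(235.6,204.5)),((88,-47,91),(352,67)),((80,-90,102),(402,79)),((-60,-90,102),(397,246)),((88,-9,102),(304,66)),((88,-85,102),(400,66))]
f=lambda p:np.concatenate([proj("w",X(p,P),c)-np.array(px) for P,px in L])
r=least_squares(f,[.53,.18,-.167],loss="soft_l1");print(r.x,np.degrees(r.x[2]),np.round(f(r.x).reshape(-1,2),1).tolist())
p=r.x
def inv(w):
    k,s=np.cos(p[2]),np.sin(p[2]);d=w[:2]-p[:2];return np.round(1000*np.array([k*d[0]+s*d[1],-s*d[0]+k*d[1]]),1)
if __name__=="__main__":
  q=[inv(atz("w",a,.124,c)) for a in((296,116),(402,118),(392,272),(294,270))];print("plate RL RR FR FL",q,np.mean(q,0))
  print(inv(atz("w",(340.4,198.9),.08,c)))
  for a in((163,233),(130,243),(196,222)):
    g=inv(atz("w",a,.1,c))-[-25,51];print("grip",g,np.hypot(*g),117-np.degrees(np.arctan2(g[1],g[0])))
E
python3 fitw.py
```

```text
[ 0.53144338  0.18301603 -0.16953933] -9.713887838265208 [[-3.0, -1.4], [0.8, -0.9], [1.6, 2.2], [-1.3, 2.2], [3.6, -1.8], [-1.1, 0.5], [0.1, 0.1], [-0.1, 0.3]]
plate RL RR FR FL [array([48.6, -3.3]), array([ 47.2, -84.1]), array([-76.4, -82.9]), array([-74.8,  -0. ])] [-13.85  -42.575]
[-20.3 -41.1]
grip [-23.3  66.8] 70.7469433968705 7.771105947051851
grip [-32.6  97.4] 102.71085629085175 8.494489907931367
grip [-13.3  36.6] 38.94162297593668 7.029463855149999
```

```bash
python3 -m inch '[{"fingers":4,"delta_pos":[-3.5,1.3,0],"spin":0},{"fingers":4,"delta_pos":[-6.8,2.6,0],"spin":0},{"fingers":4,"delta_pos":[-6.8,2.6,4],"spin":0},{"fingers":4,"delta_pos":[-6.8,2.6,8],"spin":0},{"fingers":4,"delta_pos":[-6.8,2.6,11],"spin":0},{"fingers":4,"delta_pos":[-6.8,2.6,12.8],"spin":0},{"fingers":4,"delta_pos":[-6.8,2.6,12.8],"spin":0},{"fingers":4,"delta_pos":[-6.8,2.6,12.8],"spin":0}]'
python3 - <<'E'
from station import *
import cv2
im=capture("scene");cv2.imwrite("pics/s2.png",cv2.resize(im[130:370,100:420],None,fx=2.4,fy=2.4)[:,:,::-1])
im=capture("wrist");cv2.imwrite("pics/w2.png",im[:,:,::-1])
s=sense();print(s["wrist_force"],s["tcp_pos"])
E
```

```text
time_s: 4.2
tcp_pos: [0.413, 0.1571, 0.0905]
ee_rot: [[0.986, -0.167, 0.001], [-0.167, -0.986, -0.0], [0.001, -0.0, -1.0]]
wrist_force: [0.1, -0.1, 0.8]
gripper_width: 0.457
[-0.19908009 -0.60949233 -0.01656673] [0.41352516 0.15750023 0.09126352]
```

View pics/s2.png

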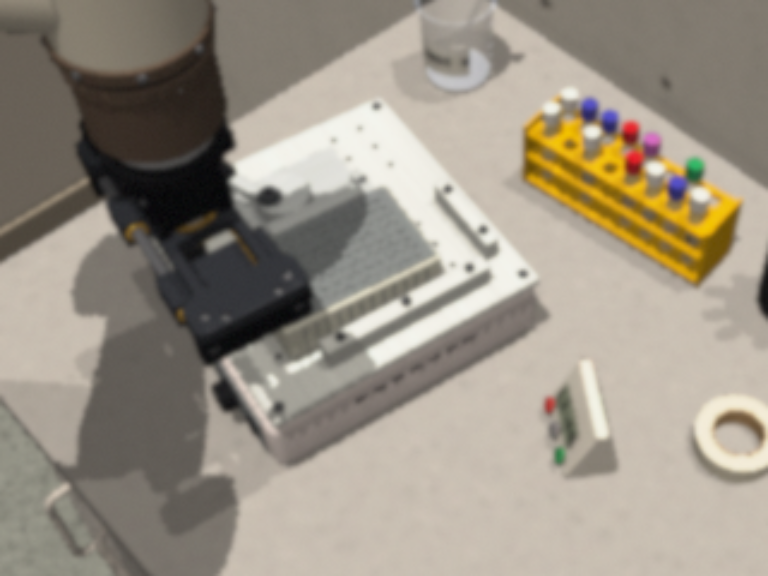

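View pics/w2.png

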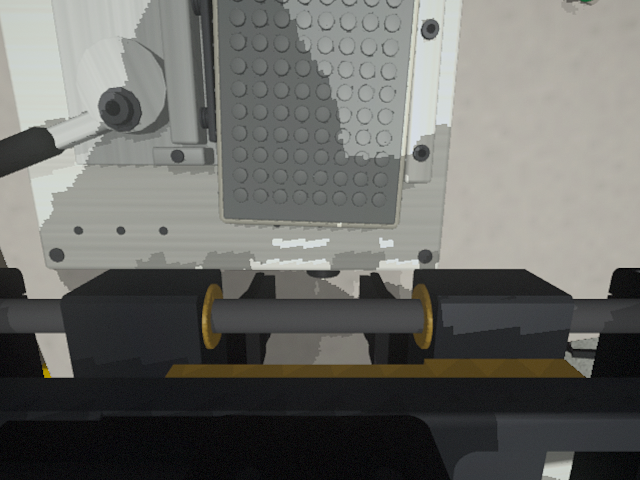

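```bash
python3 -m inch '[{"fingers":4,"delta_pos":[1,0,0.2],"spin":0},{"fingers":4,"delta_pos":[1.6,0,0.2],"spin":0},{"fingers":4,"delta_pos":[2,0,0.2],"spin":0},{"fingers":4,"delta_pos":[2.3,0,0.2],"spin":0},{"fingers":4,"delta_pos":[2.6,0,0.2],"spin":0},{"fingers":4,"delta_pos":[2.9,0,0.2],"spin":0},{"fingers":4,"delta_pos":[3.2,0,0.2],"spin":0},{"fingers":4,"delta_pos":[3.5,0,0.2],"spin":0},{"fingers":4,"delta_pos":[3.8,0,0.2],"spin":0},{"fingers":4,"delta_pos":[4.1,0,0.2],"spin":0},{"fingers":4,"delta_pos":[4.4,0,0.2],"spin":0},{"fingers":4,"delta_pos":[4.7,0,0.2],"spin":0},{"fingers":4,"delta_pos":[5,0,0.2],"spin":0},{"fingers":4,"delta_pos":[5.2,0,0.2],"spin":0},{"fingers":4,"delta_pos":[5.4,0,0.2],"spin":0},{"fingers":4,"delta_pos":[5.6,0,0.2],"spin":0},{"fingers":4,"delta_pos":[5.6,0,0.2],"spin":0}]'
python3 - <<'E'
from station import *
import cv2
im=capture("wrist");cv2.imwrite("pics/w3.png",im[:,:,::-1])
E
```

```text
time_s: 6.0
tcp_pos: [0.4681, 0.1473, 0.088]
ee_rot: [[0.986, -0.167, 0.0], [-0.167, -0.986, 0.0], [0.0, -0.0, -1.0]]
wrist_force: [-0.8, -0.3, -0.3]
gripper_width: 0.461
```

View pics/w3.png

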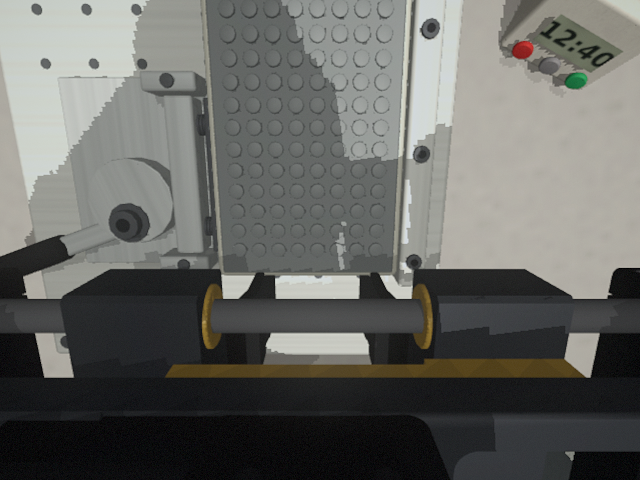

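```bash
python3 -m inch '[{"fingers":4,"delta_pos":[0.2,0,0],"spin":0},{"fingers":4,"delta_pos":[0.4,0,0],"spin":0},{"fingers":4,"delta_pos":[0.4,0,0],"spin":0}]';python3 -m inch '[{"fingers":4,"delta_pos":[0.2,0,0],"spin":0},{"fingers":4,"delta_pos":[0.2,0,0],"spin":0}]';python3 -m inch '[{"fingers":4,"delta_pos":[0.1,0,0],"spin":0},{"fingers":4,"delta_pos":[0.1,0,0],"spin":0}]'
```

```text
time_s: 6.35
tcp_pos: [0.472, 0.1466, 0.088]
ee_rot: [[0.986, -0.167, 0.0], [-0.167, -0.986, 0.0], [0.0, -0.0, -1.0]]
wrist_force: [-0.5, 0.3, -0.3]
gripper_width: 0.46
time_s: 6.55
tcp_pos: [0.4739, 0.1463, 0.088]
ee_rot: [[0.986, -0.167, 0.0], [-0.167, -0.986, -0.0], [0.0, -0.0, -1.0]]
wrist_force: [0.3, -0.0, 0.2]
gripper_width: 0.46
time_s: 6.75
tcp_pos: [0.4747, 0.1461, 0.088]
ee_rot: [[0.986, -0.167, 0.0], [-0.167, -0.986, -0.0], [0.0, 0.0, -1.0]]
wrist_force: [-0.7, -0.4, -0.2]
gripper_width: 0.457
```

```bash
python3 -m inch '[{"fingers":4,"delta_pos":[0.1,0,0],"spin":0},{"fingers":4,"delta_pos":[0.2,0,0],"spin":0}]';python3 -m inch '[{"fingers":4,"delta_pos":[0.1,0,0],"spin":0},{"fingers":4,"delta_pos":[0.1,0,0],"spin":0}]'
python3 - <<'E'
from station import *
import cv2
im=capture("wrist");cv2.imwrite("pics/w4.png",im[:,:,::-1])
im=capture("top");cv2.imwrite("pics/t4.png",cv2.resize(im[180:345,190:420],None,fx=3.47,fy=3.47,interpolation=cv2.INTER_CUBIC)[:,:,::-1])
im=capture("scene");cv2.imwrite("pics/s4.png",cv2.resize(im[130:370,100:420],None,fx=2.4,fy=2.4)[:,:,::-1])
print(sense()["wrist_force"])
E
```

```text
time_s: 6.95
tcp_pos: [0.4759, 0.1457, 0.0878]
ee_rot: [[0.986, -0.168, -0.001], [-0.168, -0.986, -0.0], [-0.001, 0.0, -1.0]]
wrist_force: [-5.1, 1.5, 0.8]
gripper_width: 0.458
time_s: 7.15
tcp_pos: [0.476, 0.1455, 0.0876]
ee_rot: [[0.986, -0.168, -0.003], [-0.168, -0.986, -0.0], [-0.003, 0.001, -1.0]]
wrist_force: [-6.2, 2.6, 2.2]
gripper_width: 0.458
[-6.20033232  2.6980994   2.01297905]
```

View pics/t4.png

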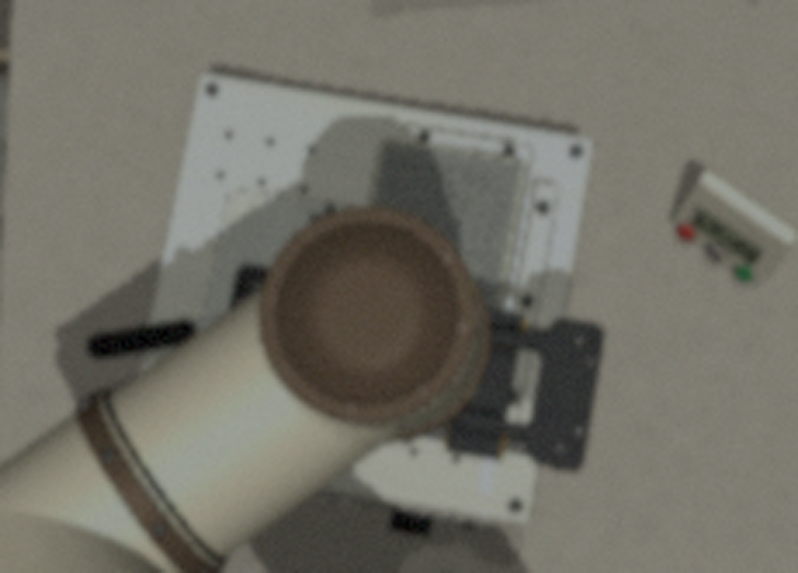

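View pics/s4.png

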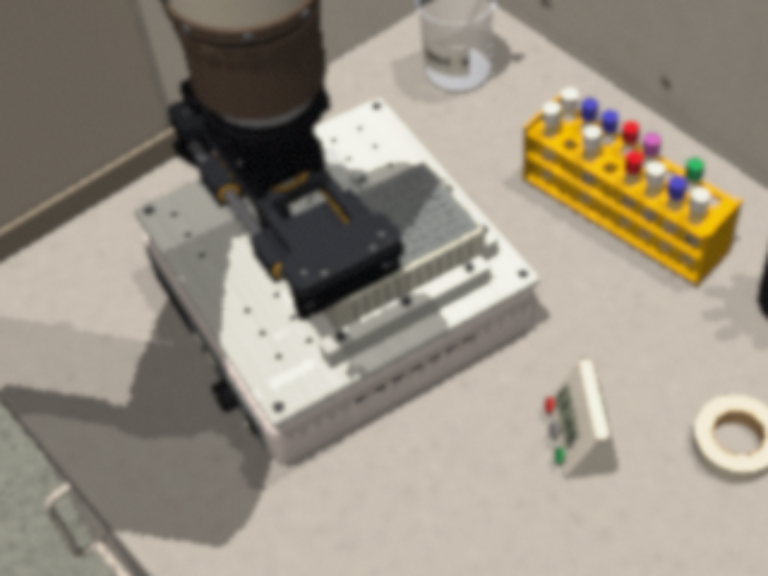

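```bash
python3 -m inch '[{"fingers":4,"delta_pos":[0.2,0,0],"spin":0},{"fingers":4,"delta_pos":[0.2,0,0],"spin":0},{"fingers":4,"delta_pos":[0.2,0,0],"spin":0}]'; python3 -m inch '[{"fingers":4,"delta_pos":[-1,0,0],"spin":0},{"fingers":4,"delta_pos":[-3,0,0],"spin":0},{"fingers":4,"delta_pos":[-4,0,-4],"spin":0},{"fingers":4,"delta_pos":[-4,0,-8],"spin":0},{"fingers":4,"delta_pos":[-4,0,-10],"spin":0},{"fingers":0,"delta_pos":[-4,0,-10],"spin":0}]'
python3 - <<'E'
from station import *
import cv2,pickle
c=get_calibration("wrist");pickle.dump(c,open("wcal5.pkl","wb"))
im=capture("wrist");cv2.imwrite("pics/w5.png",im[:,:,::-1])
im=capture("scene");cv2.imwrite("pics/s5.png",cv2.resize(im[130:370,100:420],None,fx=2.4,fy=2.4)[:,:,::-1])
s=sense();print(s["joints"],s["tcp_pos"],s["ee_rot"][:,0])
E
```

```text
time_s: 7.6
tcp_pos: [0.4763, 0.1453, 0.0874]
ee_rot: [[0.986, -0.168, -0.006], [-0.168, -0.986, -0.001], [-0.006, 0.002, -1.0]]
wrist_force: [-11.0, 5.2, 5.6]
gripper_width: 0.458
time_s: 8.2
tcp_pos: [0.4427, 0.1534, 0.1919]
ee_rot: [[0.986, -0.166, 0.009], [-0.166, -0.986, 0.005], [0.008, -0.006, -1.0]]
wrist_force: [-0.3, 0.4, -0.0]
gripper_width: 0.421
[ 3.91208364e+01  6.28874572e+00 -2.09426341e+01 -1.89291779e-03
 -6.26843189e+01  4.12374072e+01] [0.440185   0.15203102 0.18802504] [ 9.85871169e-01 -1.67502659e-01  9.47784562e-04]
```

View pics/w5.png

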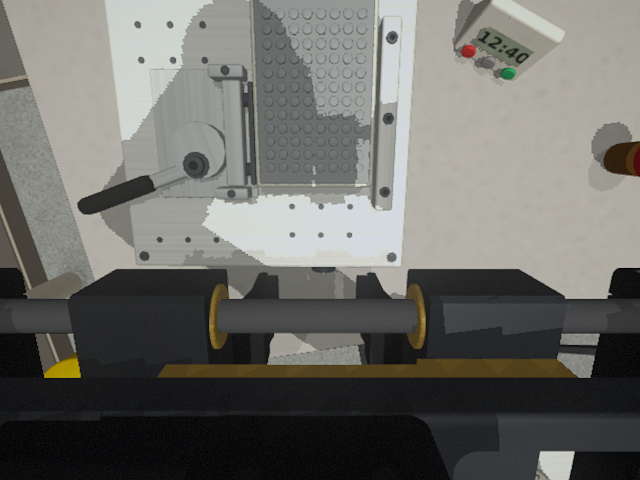

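View pics/s5.png

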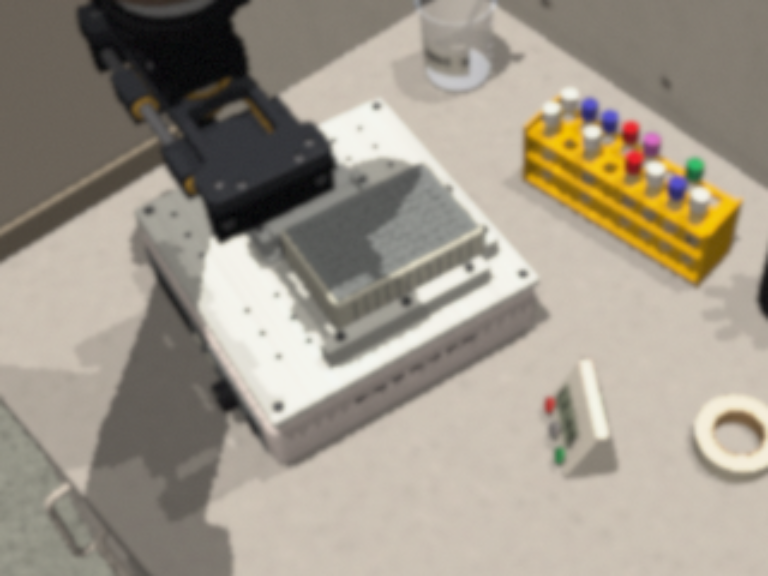

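```bash
python3 -m inch '[{"fingers":0,"delta_pos":[0.2,-4,0],"spin":-6},{"fingers":0,"delta_pos":[0.4,-8,0],"spin":-12},{"fingers":0,"delta_pos":[0.5,-12,0],"spin":-19.5},{"fingers":0,"delta_pos":[0.6,-15.8,0],"spin":-19.5},{"fingers":0,"delta_pos":[0.6,-15.8,0],"spin":-19.5},{"fingers":0,"delta_pos":[0.6,-15.8,3],"spin":-19.5},{"fingers":0,"delta_pos":[0.6,-15.8,6],"spin":-19.5},{"fingers":0,"delta_pos":[0.6,-15.8,8.5],"spin":-19.5},{"fingers":0,"delta_pos":[0.6,-15.8,9.6],"spin":-19.5},{"fingers":0,"delta_pos":[0.6,-15.8,9.6],"spin":-19.5},{"fingers":0,"delta_pos":[0.6,-15.8,9.6],"spin":-19.5}]'
python3 - <<'E'
from station import *
import cv2
im=capture("wrist");cv2.imwrite("pics/w6.png",im[:,:,::-1])
s=sense();print(s["joints"],s["tcp_pos"],s["ee_rot"][:,0],s["gripper_width"])
E
```

```text
time_s: 9.4
tcp_pos: [0.473, 0.3068, 0.0925]
ee_rot: [[0.985, 0.172, 0.001], [0.172, -0.985, 0.0], [0.001, -0.0, -1.0]]
wrist_force: [0.0, -0.9, 0.7]
gripper_width: 0.01
[ 4.94563775e+01  2.10877682e+01 -1.58680407e+01  3.80441183e-02
 -5.29165129e+01  5.03964072e+01] [0.47332247 0.30722189 0.09310685] [0.98518028 0.17150974 0.00205508] 0.006058966158209471
```

View pics/w6.png

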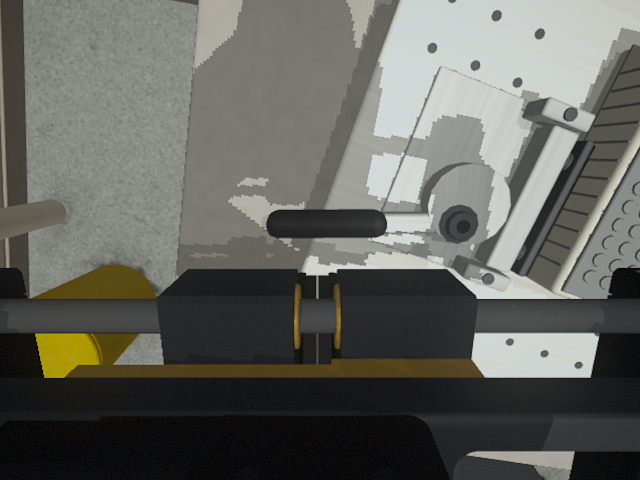

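```bash
python3 -m inch '[{"fingers":0,"delta_pos":[0.6,0,0],"spin":0},{"fingers":0,"delta_pos":[1.2,0,0],"spin":0},{"fingers":0,"delta_pos":[1.86,-0.12,0],"spin":5},{"fingers":0,"delta_pos":[2.54,-0.17,0],"spin":10},{"fingers":0,"delta_pos":[3.21,-0.17,0],"spin":15},{"fingers":0,"delta_pos":[3.88,-0.11,0],"spin":20},{"fingers":0,"delta_pos":[4.55,0.01,0],"spin":25},{"fingers":0,"delta_pos":[5.2,0.19,0],"spin":30},{"fingers":0,"delta_pos":[5.83,0.42,0],"spin":35},{"fingers":0,"delta_pos":[6.44,0.71,0],"spin":40},{"fingers":0,"delta_pos":[7.02,1.04,0],"spin":45},{"fingers":0,"delta_pos":[7.02,1.04,0],"spin":45}]'
python3 - <<'E'
from station import *
import cv2
im=capture("wrist");cv2.imwrite("pics/w7.png",im[:,:,::-1])
E
```

```text
time_s: 10.65
tcp_pos: [0.5447, 0.3085, 0.0923]
ee_rot: [[0.817, -0.576, 0.001], [-0.576, -0.817, 0.001], [0.0, -0.001, -1.0]]
wrist_force: [0.1, 0.7, 0.3]
gripper_width: 0.008
```

View pics/w7.png

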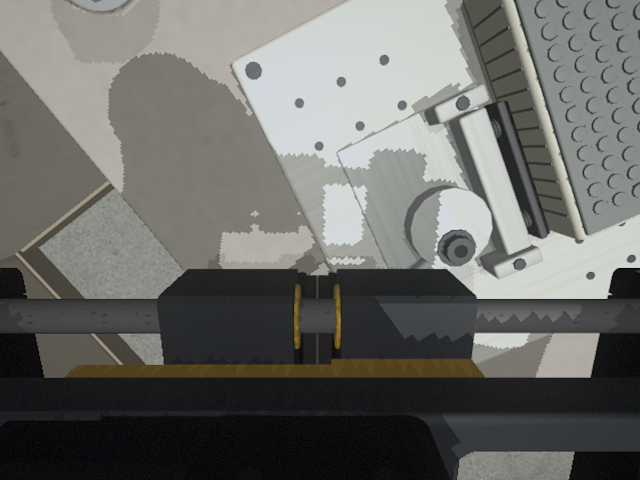

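Run:
```python
from station import *
import cv2
im=capture("scene");cv2.imwrite("pics/s7.png",cv2.resize(im[130:370,100:420],None,fx=2.4,fy=2.4)[:,:,::-1])
print(spot_point("scene","lever_grip"),spot_in("scene","cam_lever"))
im=capture("top");cv2.imwrite("pics/t7.png",cv2.resize(im[180:345,190:420],None,fx=3.47,fy=3.47,interpolation=cv2.INTER_CUBIC)[:,:,::-1])
print(spot_point("top","lever_grip"))
```

```text
[{'location': [0.2819, 0.4058], 'conf': 0.57}, {'location': [0.3327, 0.4375], 'conf': 0.42}] []
[{'location': [0.355, 0.5792], 'conf': 0.57}]
```

View pics/s7.png

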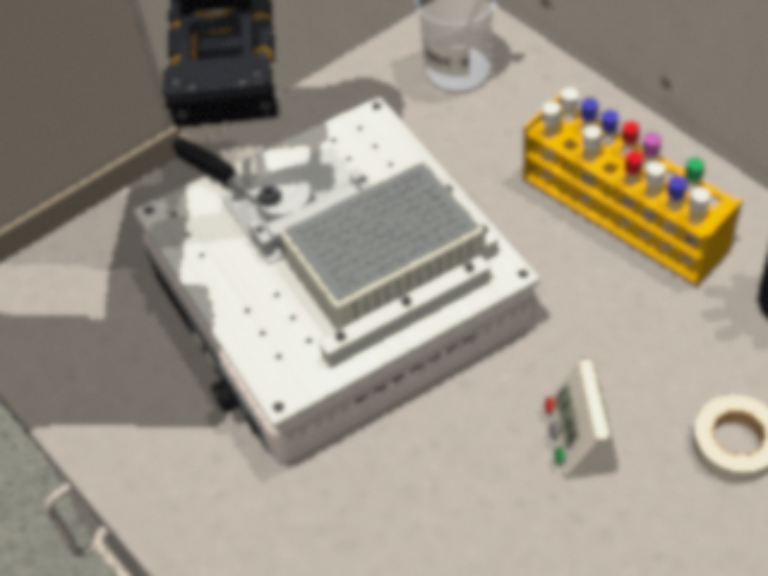

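View pics/t7.png

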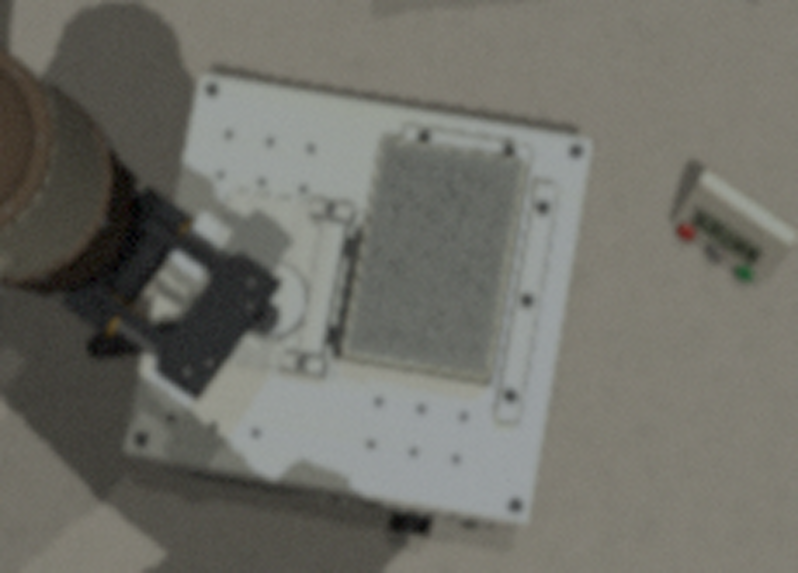

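```bash
python3 -m inch '[{"fingers":0,"delta_pos":[0,0,-2.5],"spin":0},{"fingers":0,"delta_pos":[0,0,-5],"spin":0},{"fingers":0,"delta_pos":[-2,1.5,-5],"spin":-8},{"fingers":0,"delta_pos":[-4,3,-5],"spin":-16},{"fingers":0,"delta_pos":[-5.7,4.2,-5],"spin":-24},{"fingers":0,"delta_pos":[-5.7,4.2,-5],"spin":-32},{"fingers":0,"delta_pos":[-5.7,4.2,-5],"spin":-40},{"fingers":0,"delta_pos":[-5.7,4.2,-5],"spin":-45},{"fingers":0,"delta_pos":[-5.7,4.2,-2],"spin":-45},{"fingers":0,"delta_pos":[-5.7,4.2,0.6],"spin":-45},{"fingers":0,"delta_pos":[-5.7,4.2,0.6],"spin":-45},{"fingers":0,"delta_pos":[-5.7,4.2,0.6],"spin":-45}]'
python3 -m inch '[{"fingers":0,"delta_pos":[0.6,0,0],"spin":0},{"fingers":0,"delta_pos":[1,0,0],"spin":0}]'
python3 -m inch '[{"fingers":0,"delta_pos":[0.3,0,0],"spin":0},{"fingers":0,"delta_pos":[0.6,0,0],"spin":0}]'
python3 - <<'E'
from station import *
import cv2
im=capture("wrist");cv2.imwrite("pics/w8.png",im[:,:,::-1])
E
```

```text
time_s: 12.15
tcp_pos: [0.4729, 0.3071, 0.0864]
ee_rot: [[0.985, 0.172, 0.0], [0.172, -0.985, -0.001], [0.0, 0.001, -1.0]]
wrist_force: [-0.1, -0.4, 0.9]
gripper_width: 0.003
time_s: 12.35
tcp_pos: [0.4839, 0.3098, 0.0877]
ee_rot: [[0.985, 0.172, 0.003], [0.172, -0.985, 0.002], [0.003, -0.002, -1.0]]
wrist_force: [0.3, 0.9, 0.8]
gripper_width: 0.005
time_s: 12.55
tcp_pos: [0.489, 0.31, 0.0865]
ee_rot: [[0.985, 0.171, 0.001], [0.171, -0.985, 0.001], [0.001, -0.001, -1.0]]
wrist_force: [-0.9, -0.1, 1.1]
gripper_width: 0.001
```

View pics/w8.png

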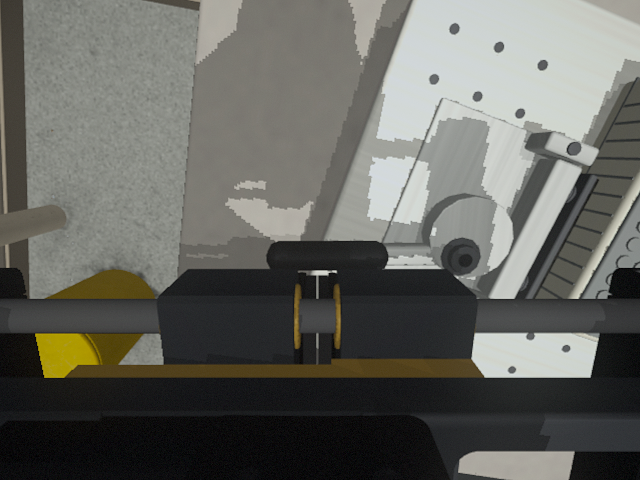

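```bash
python3 -m inch '[{"fingers":0,"delta_pos":[0.3,0,0],"spin":0},{"fingers":0,"delta_pos":[0.3,0,0],"spin":0}]'
python3 -m inch '[{"fingers":0,"delta_pos":[0.33,-0.07,0],"spin":2.5},{"fingers":0,"delta_pos":[0.66,-0.12,0],"spin":5},{"fingers":0,"delta_pos":[0.66,-0.12,0],"spin":5}]'
python3 - <<'E'
from station import *
import cv2
im=capture("wrist");cv2.imwrite("pics/w9.png",im[:,:,::-1])
E
```

```text
time_s: 12.8
tcp_pos: [0.4917, 0.3103, 0.0859]
ee_rot: [[0.985, 0.171, 0.0], [0.171, -0.985, 0.0], [0.0, -0.0, -1.0]]
wrist_force: [-0.5, -1.1, -0.3]
gripper_width: 0.005
time_s: 13.1
tcp_pos: [0.4978, 0.3126, 0.0859]
ee_rot: [[0.996, 0.085, 0.0], [0.085, -0.996, -0.0], [0.0, 0.0, -1.0]]
wrist_force: [0.3, -1.4, 0.8]
gripper_width: 0.008
```

View pics/w9.png

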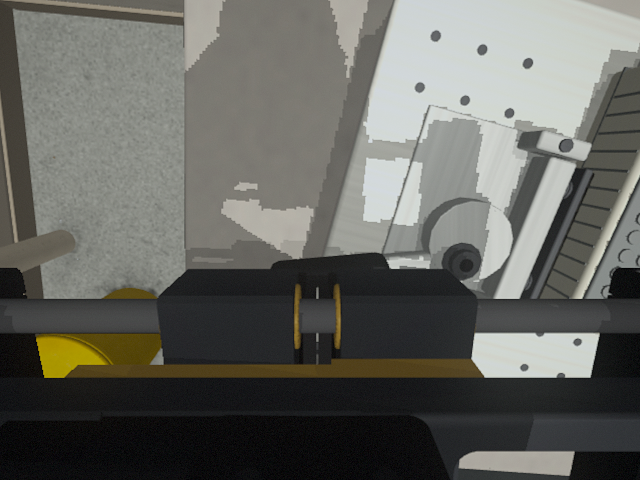

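Run:
```python
from station import *
import cv2
im=capture("scene");cv2.imwrite("pics/s9.png",cv2.resize(im[120:240,130:290],None,fx=5,fy=5,interpolation=cv2.INTER_CUBIC)[:,:,::-1])
im=capture("top");cv2.imwrite("pics/t9.png",cv2.resize(im[220:320,190:323],None,fx=6,fy=6,interpolation=cv2.INTER_CUBIC)[:,:,::-1])
```

```text
(no output)
```

View pics/s9.png

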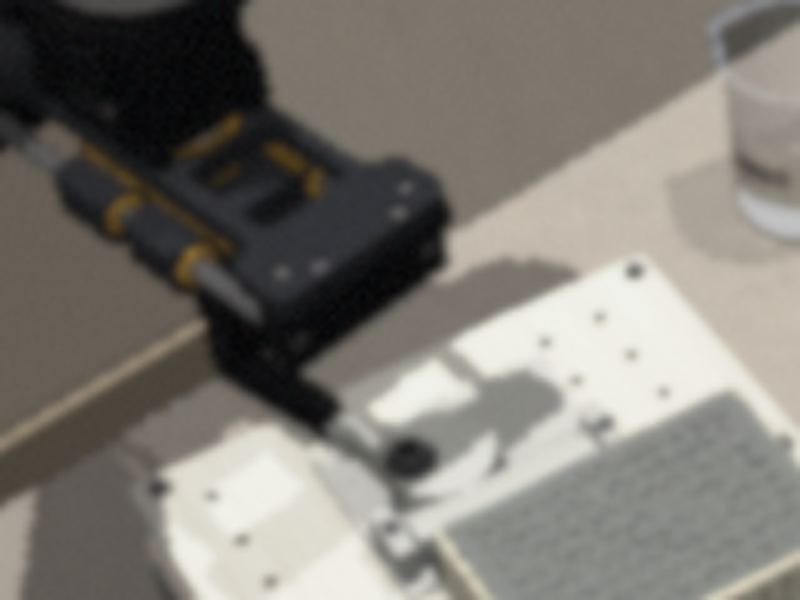

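View pics/t9.png

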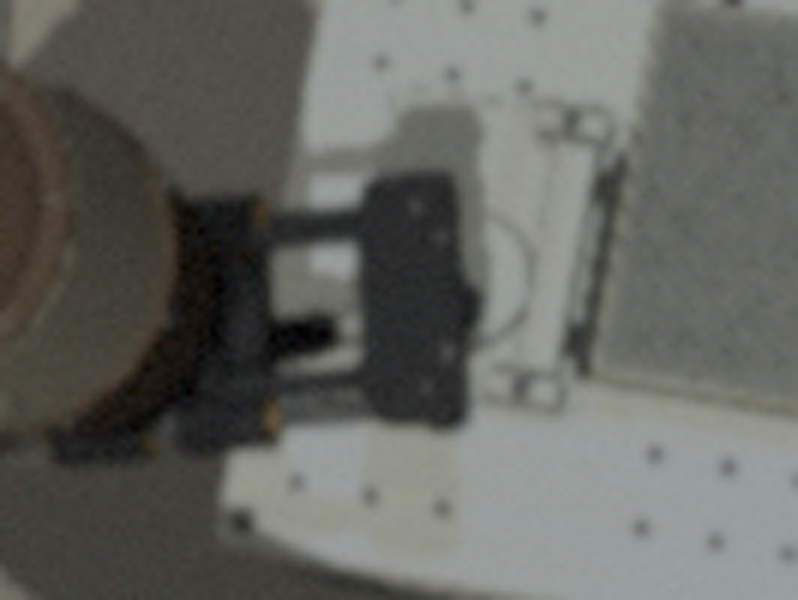

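```bash
for i in 1 2 3; do python3 -m inch '[{"fingers":0,"delta_pos":[0.33,-0.07,0],"spin":2.5},{"fingers":0,"delta_pos":[0.66,-0.12,0],"spin":5},{"fingers":0,"delta_pos":[0.66,-0.12,0],"spin":5}]' | grep -E "pos|force"
python3 - <<'E'
from station import *
import cv2
im=capture("wrist");cv2.imwrite("pics/wa$i.png",im[::-1][::-1][200:330,:,::-1])
E
done
python3 - <<'E'
import cv2,numpy as np
cv2.imwrite("pics/wa.png",np.vstack([cv2.imread(f"pics/wa{i}.png") for i in(1,2,3)]))
E
```

```text
tcp_pos: [0.5042, 0.3143, 0.0859]
wrist_force: [-0.4, -0.1, 0.1]
tcp_pos: [0.5107, 0.3155, 0.0859]
wrist_force: [0.7, 0.1, -0.3]
tcp_pos: [0.5174, 0.3161, 0.0859]
wrist_force: [0.3, 0.5, 0.1]
```

View pics/wa.png

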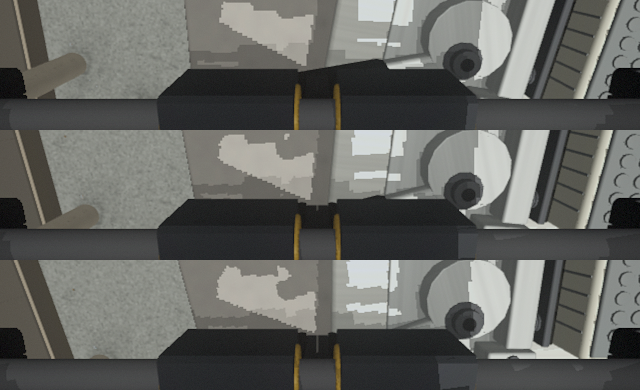

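Run:
```python
from station import *
import cv2,numpy as np
im=capture("wrist")[:,:,::-1]
c=get_calibration("wrist");s=sense()
from h import proj
R=s["ee_rot"];p=s["tcp_pos"]
for x in(-.0095,0,.0095):
  for h in (0,.019,.04):print(x,h,np.round(proj("w",p+R@np.array([x,0,-h]),c),1))
im=cv2.convertScaleAbs(im,alpha=2.5,beta=20)
cv2.imwrite("pics/wz.png",cv2.resize(im[240:400,210:430],None,fx=3.6,fy=3.6,interpolation=cv2.INTER_CUBIC))
```

```text
-0.0095 0 [317.3 289.2]
-0.0095 0.019 [317.4 302.5]
-0.0095 0.04 [317.5 320.7]
0 0 [317.3 273.6]
0 0.019 [317.4 285.6]
0 0.04 [317.5 302. ]
0.0095 0 [317.3 257.7]
0.0095 0.019 [317.4 268.3]
0.0095 0.04 [317.5 282.8]
```

View pics/wz.png

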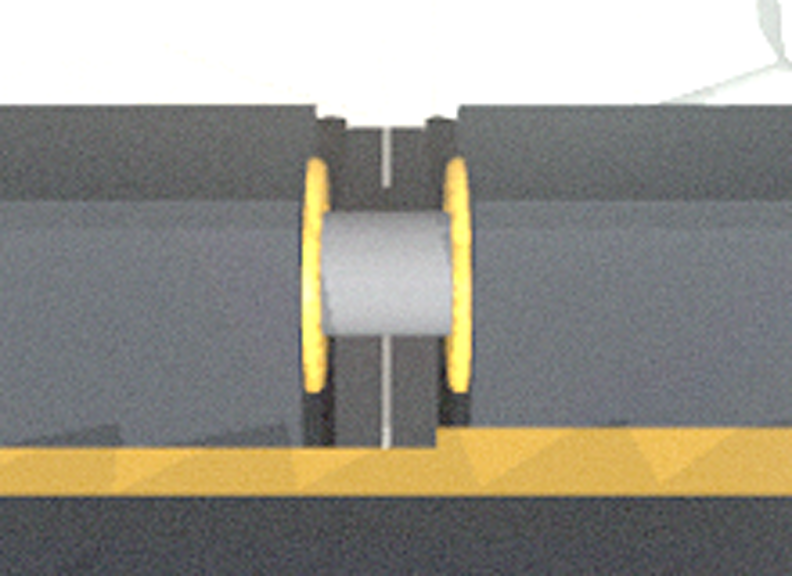

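```bash
python3 -m inch '[{"fingers":0,"delta_pos":[0,0,-2.5],"spin":0},{"fingers":0,"delta_pos":[0,0,-5],"spin":0},{"fingers":0,"delta_pos":[-2,0.8,-5],"spin":-8},{"fingers":0,"delta_pos":[-3.9,1.5,-5],"spin":-16},{"fingers":0,"delta_pos":[-3.9,1.5,-5],"spin":-20},{"fingers":0,"delta_pos":[-3.9,1.5,-2],"spin":-20},{"fingers":0,"delta_pos":[-3.9,1.5,0],"spin":-20},{"fingers":0,"delta_pos":[-3.9,1.5,0],"spin":-20}]' | grep -E "time|pos|force"
for i in 1 2 3; do python3 -m inch '[{"fingers":0,"delta_pos":[0,0,0.2],"spin":0},{"fingers":0,"delta_pos":[0,0,0.3],"spin":0}]'| grep -E "time|pos|force"; done
```

```text
time_s: 15.15
tcp_pos: [0.4742, 0.3064, 0.0832]
wrist_force: [-0.7, 0.1, -0.6]
time_s: 15.35
tcp_pos: [0.4771, 0.3089, 0.0841]
wrist_force: [0.1, -0.6, -0.1]
time_s: 15.55
tcp_pos: [0.4767, 0.3085, 0.0806]
wrist_force: [0.3, -0.3, -0.0]
time_s: 15.75
tcp_pos: [0.4764, 0.3082, 0.0769]
wrist_force: [0.5, 0.0, -0.3]
```

```bash
for i in 1 2 3; do python3 -m inch '[{"fingers":0,"delta_pos":[0,0,0.2],"spin":0},{"fingers":0,"delta_pos":[0,0,0.4],"spin":0},{"fingers":0,"delta_pos":[0,0,0.4],"spin":0}]'| grep -E "time|pos|force"; done
python3 - <<'E'
from station import *
import cv2
im=capture("wrist");cv2.imwrite("pics/wb.png",im[:,:,::-1])
im=capture("scene");cv2.imwrite("pics/sb.png",cv2.resize(im[120:240,130:290],None,fx=5,fy=5,interpolation=cv2.INTER_CUBIC)[:,:,::-1])
E
```

```text
time_s: 16.05
tcp_pos: [0.4762, 0.308, 0.0725]
wrist_force: [0.6, 0.8, 0.2]
time_s: 16.35
tcp_pos: [0.4762, 0.308, 0.0686]
wrist_force: [-0.4, -0.3, -0.2]
time_s: 16.65
tcp_pos: [0.4762, 0.308, 0.0646]
wrist_force: [0.1, 0.2, 0.1]
```

View pics/wb.png

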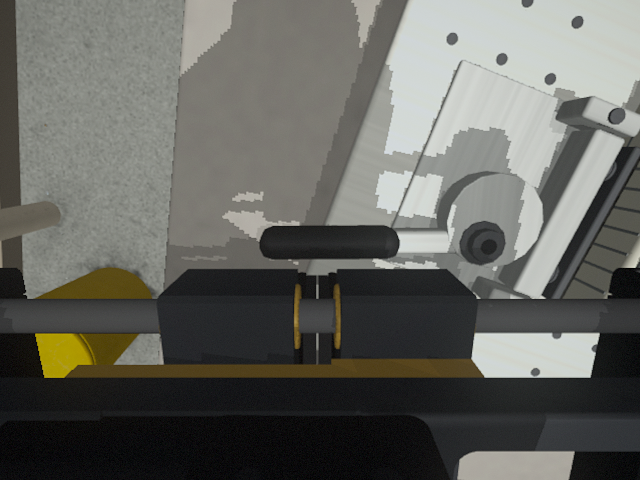

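View pics/sb.png

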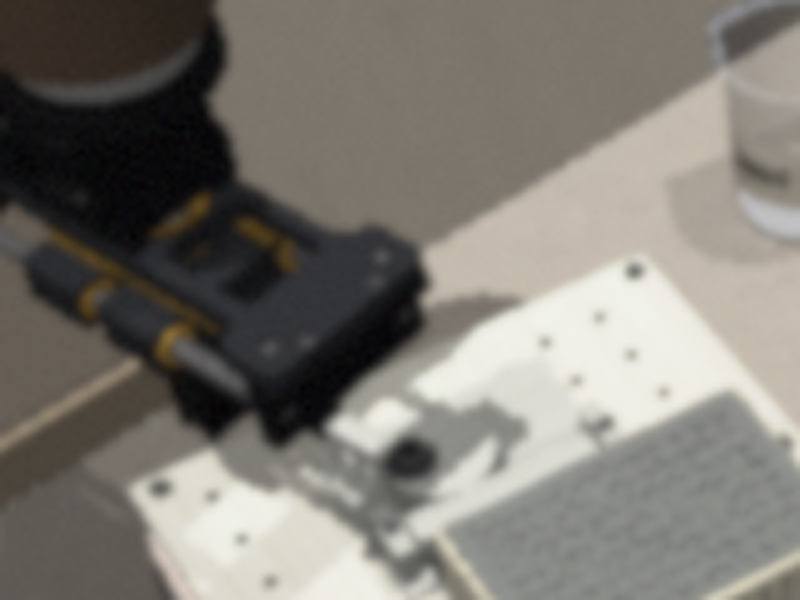

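```bash
for i in 1 2 3; do python3 -m inch '[{"fingers":0,"delta_pos":[0,0,0.2],"spin":0},{"fingers":0,"delta_pos":[0,0,0.3],"spin":0}]'| grep -E "time|pos|force"; done
```

```text
time_s: 16.95
tcp_pos: [0.4763, 0.3082, 0.0618]
wrist_force: [-0.5, -0.2, -0.9]
time_s: 17.15
tcp_pos: [0.4763, 0.3081, 0.0587]
wrist_force: [-0.2, 0.2, 0.7]
time_s: 17.35
tcp_pos: [0.4763, 0.3081, 0.0557]
wrist_force: [0.3, 0.1, 0.2]
```

```bash
python3 -m inch '[{"fingers":0,"delta_pos":[0.4,0,-0.1],"spin":0},{"fingers":0,"delta_pos":[0.8,0,-0.1],"spin":0},{"fingers":0,"delta_pos":[1.2,0,-0.1],"spin":0},{"fingers":0,"delta_pos":[1.2,0,-0.1],"spin":0}]'| grep -E "time|pos|force"
python3 -m inch '[{"fingers":0,"delta_pos":[0.33,-0.07,0],"spin":2.5},{"fingers":0,"delta_pos":[0.66,-0.12,0],"spin":5},{"fingers":0,"delta_pos":[0.66,-0.12,0],"spin":5}]'| grep -E "time|pos|force"
python3 - <<'E'
from station import *
import cv2
im=capture("wrist");cv2.imwrite("pics/wc.png",im[:,:,::-1])
E
```

```text
time_s: 17.75
tcp_pos: [0.4887, 0.3105, 0.0569]
wrist_force: [-1.2, 0.6, 1.2]
time_s: 18.05
tcp_pos: [0.4941, 0.3123, 0.0568]
wrist_force: [-3.4, -0.1, 1.7]
```

View pics/wc.png

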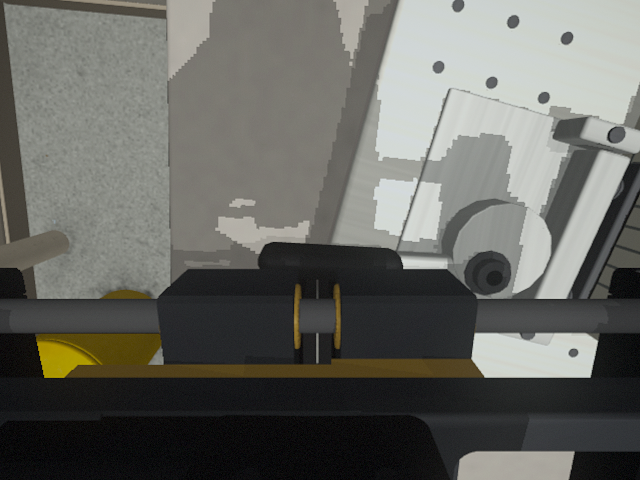

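```bash
python3 -m inch '[{"fingers":0,"delta_pos":[0.66,-0.12,0],"spin":5},{"fingers":0,"delta_pos":[1.34,-0.17,0],"spin":10},{"fingers":0,"delta_pos":[2.01,-0.17,0],"spin":15},{"fingers":0,"delta_pos":[2.68,-0.11,0],"spin":20}]'| grep -E "time|pos|force"
python3 -m inch '[{"fingers":0,"delta_pos":[0.66,-0.12,0],"spin":5},{"fingers":0,"delta_pos":[1.34,-0.17,0],"spin":10},{"fingers":0,"delta_pos":[2.01,-0.17,0],"spin":15},{"fingers":0,"delta_pos":[2.68,-0.11,0],"spin":20}]'| grep -E "time|pos|force|rot"
python3 - <<'E'
from station import *
import cv2
im=capture("wrist");cv2.imwrite("pics/wd.png",im[:,:,::-1])
E
```

```text
time_s: 18.5
tcp_pos: [0.5189, 0.3153, 0.0568]
wrist_force: [-7.9, 0.5, 5.6]
time_s: 18.9
tcp_pos: [0.5444, 0.3097, 0.0567]
ee_rot: [[0.816, -0.578, -0.005], [-0.578, -0.816, -0.002], [-0.003, 0.004, -1.0]]
wrist_force: [-10.6, 2.3, 5.0]
```

View pics/wd.png

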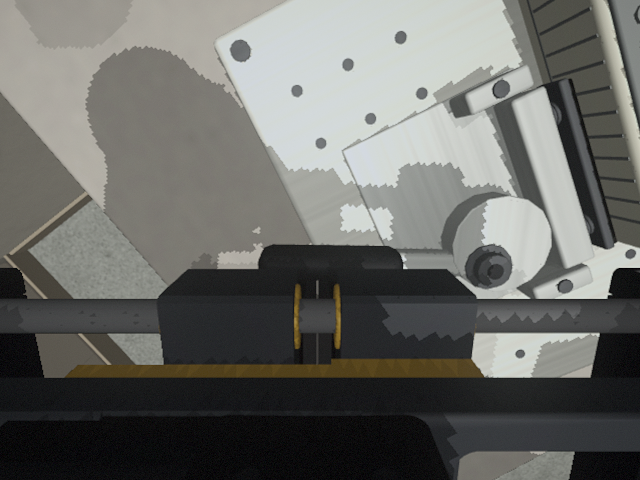

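```bash
python3 -m inch '[{"fingers":0,"delta_pos":[0.66,-0.12,0],"spin":5},{"fingers":0,"delta_pos":[1.34,-0.17,0],"spin":10},{"fingers":0,"delta_pos":[2.01,-0.17,0],"spin":15},{"fingers":0,"delta_pos":[2.68,-0.11,0],"spin":20}]'| grep -E "time|pos|force"
python3 -m inch '[{"fingers":0,"delta_pos":[0.66,-0.12,0],"spin":5},{"fingers":0,"delta_pos":[1.34,-0.17,0],"spin":10},{"fingers":0,"delta_pos":[2.01,-0.17,0],"spin":15}]'| grep -E "time|pos|force|rot"
python3 - <<'E'
from station import *
import cv2
im=capture("wrist");cv2.imwrite("pics/we.png",im[:,:,::-1])
s=sense();print(s["joints"])
E
```

```text
time_s: 19.35
tcp_pos: [0.5675, 0.2958, 0.0565]
wrist_force: [-7.1, 2.8, 2.0]
time_s: 19.65
tcp_pos: [0.5823, 0.2803, 0.0565]
ee_rot: [[0.338, -0.941, -0.0], [-0.941, -0.338, 0.0], [-0.001, 0.0, -1.0]]
wrist_force: [-1.5, 0.6, -0.0]
[ 3.99034842e+01  3.04794988e+01 -5.82424131e+00  1.33420115e-02
 -5.36833867e+01 -2.03546557e+01]
```

View pics/we.png

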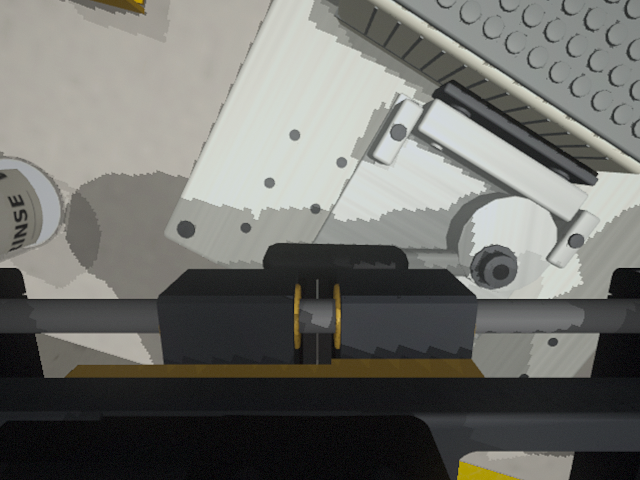

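```bash
python3 -m inch '[{"fingers":0,"delta_pos":[0.4,-0.08,0],"spin":3},{"fingers":0,"delta_pos":[0.8,-0.13,0],"spin":6},{"fingers":0,"delta_pos":[1.2,-0.16,0],"spin":9},{"fingers":0,"delta_pos":[1.6,-0.17,0],"spin":12},{"fingers":0,"delta_pos":[1.6,-0.17,0],"spin":12}]'| grep -E "time|pos|force|rot"
python3 - <<'E'
from station import *
import cv2
im=capture("wrist");cv2.imwrite("pics/wf.png",im[:,:,::-1])
E
```

```text
time_s: 20.2
tcp_pos: [0.5903, 0.2651, 0.057]
ee_rot: [[0.138, -0.99, 0.001], [-0.99, -0.138, 0.0], [0.0, -0.001, -1.0]]
wrist_force: [-0.6, 0.2, 0.6]
```

View pics/wf.png

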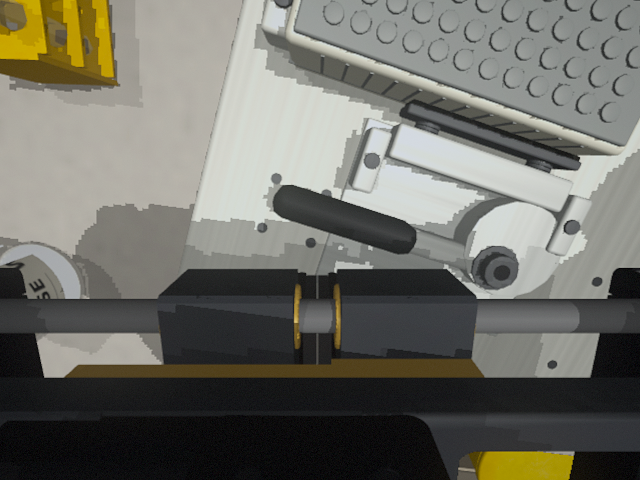

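```bash
python3 -m inch '[{"fingers":0,"delta_pos":[-1,0,0],"spin":0},{"fingers":0,"delta_pos":[-2,0,0],"spin":0},{"fingers":0,"delta_pos":[-2,0,-4],"spin":0},{"fingers":0,"delta_pos":[-2,0,-8],"spin":0},{"fingers":0,"delta_pos":[-2,0,-12],"spin":0},{"fingers":0,"delta_pos":[-2,0,-16],"spin":0},{"fingers":0,"delta_pos":[-4,0,-16],"spin":0},{"fingers":0,"delta_pos":[-4,0,-16],"spin":0},{"fingers":0,"delta_pos":[-4,0,-16],"spin":0},{"fingers":0,"delta_pos":[-4,0,-16],"spin":0}]'| grep -E "time|pos|force|rot"
python3 - <<'E'
from station import *
import cv2,pickle
c=get_calibration("wrist");pickle.dump(c,open("wcalg.pkl","wb"))
im=capture("wrist");cv2.imwrite("pics/wg.png",im[:,:,::-1])
im=capture("top");cv2.imwrite("pics/tg.png",cv2.resize(im[180:345,190:420],None,fx=3.47,fy=3.47,interpolation=cv2.INTER_CUBIC)[:,:,::-1])
im=capture("scene");cv2.imwrite("pics/sg.png",cv2.resize(im[130:370,100:420],None,fx=2.4,fy=2.4)[:,:,::-1])
E
```

```text
time_s: 21.25
tcp_pos: [0.5836, 0.3049, 0.2154]
ee_rot: [[0.138, -0.99, -0.002], [-0.99, -0.138, -0.002], [0.002, 0.002, -1.0]]
wrist_force: [0.5, 1.0, -0.3]
```

View pics/wg.png

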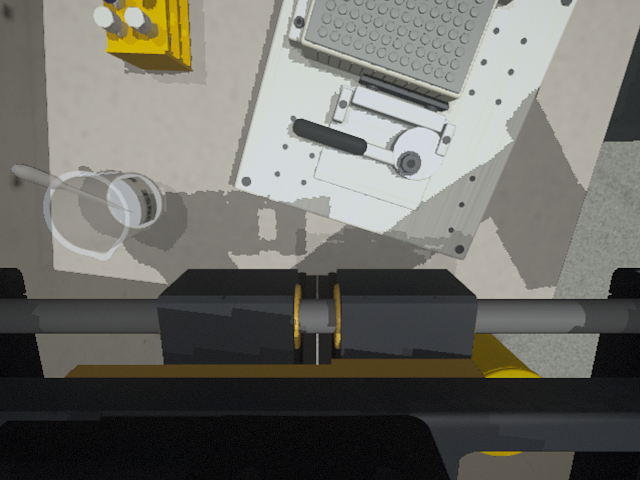

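View pics/tg.png

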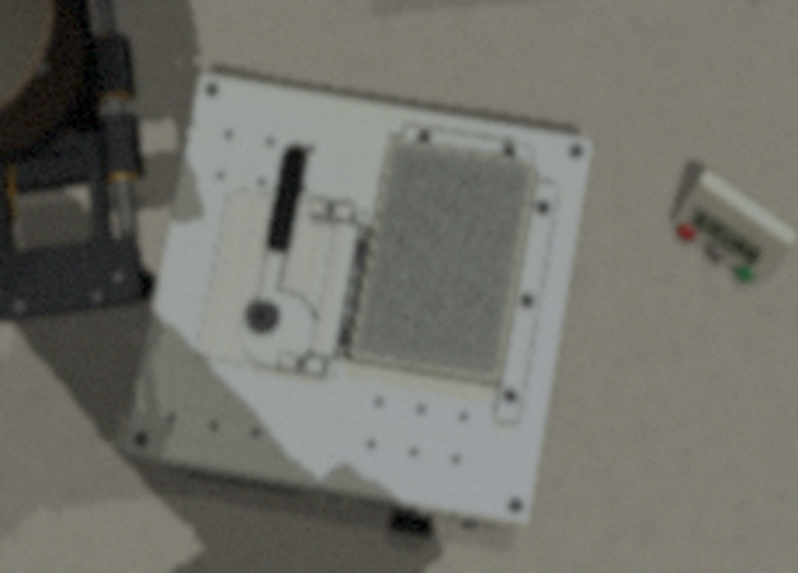

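View pics/sg.png

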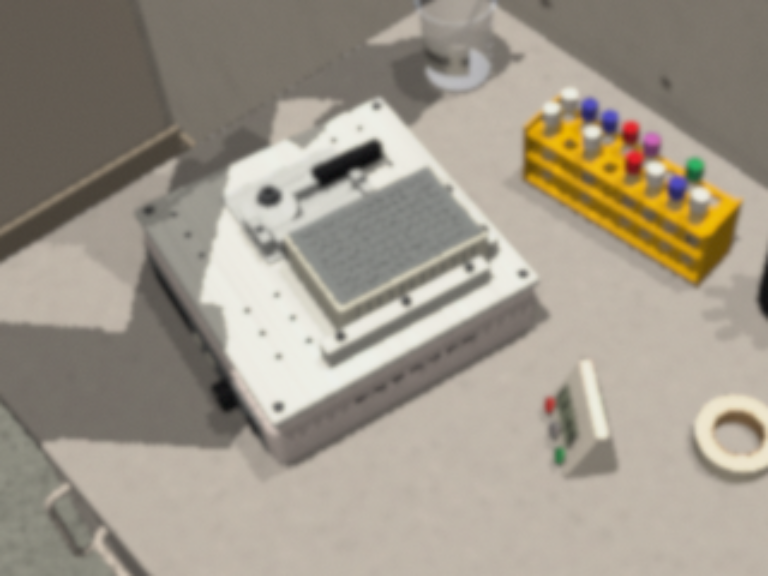

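```bash
python3 -m inch '[{"fingers":0,"delta_pos":[4,4,0],"spin":-8},{"fingers":0,"delta_pos":[8,8,0],"spin":-16},{"fingers":0,"delta_pos":[11.8,11.7,0],"spin":-24},{"fingers":0,"delta_pos":[11.8,11.7,0],"spin":-32},{"fingers":0,"delta_pos":[11.8,11.7,0],"spin":-40},{"fingers":0,"delta_pos":[11.8,11.7,0],"spin":-48},{"fingers":0,"delta_pos":[11.8,11.7,0],"spin":-56},{"fingers":0,"delta_pos":[11.8,11.7,0],"spin":-64},{"fingers":0,"delta_pos":[11.8,11.7,0],"spin":-72.5},{"fingers":0,"delta_pos":[11.8,11.7,0],"spin":-72.5},{"fingers":0,"delta_pos":[11.8,11.7,0],"spin":-72.5},{"fingers":0,"delta_pos":[11.8,11.7,0],"spin":-72.5}]'| grep -E "time|pos|force|rot"
python3 - <<'E'
from station import *
import cv2,pickle
c=get_calibration("wrist");pickle.dump(c,open("wcalh.pkl","wb"))
im=capture("wrist")[:,:,::-1];cv2.imwrite("pics/wh.png",im);cv2.imwrite("pics/whz.png",cv2.resize(im[30:290,140:460],None,fx=2.3,fy=2.3,interpolation=cv2.INTER_CUBIC))
for t in("rear_stop","plate","nest_home","lever_pivot","lever_grip","jaw_pad"):
        r=spot_point("wrist",t)
        print(t,[(round(a["location"][0]*640,1),round(a["location"][1]*480,1),round(a["conf"],2)) for a in r[:2]])
E
```

```text
time_s: 22.6
tcp_pos: [0.4845, 0.172, 0.2169]
ee_rot: [[0.986, -0.17, -0.0], [-0.17, -0.986, -0.0], [-0.0, 0.0, -1.0]]
wrist_force: [0.5, 0.1, 0.3]
rear_stop [(351.2, 67.0, 0.85)]
plate [(346.7, 150.3, 0.82)]
nest_home []
lever_pivot [(235.4, 208.9, 0.96)]
lever_grip [(346.3, 153.0, 0.43)]
jaw_pad [(298.3, 178.7, 0.64), (499.2, 90.4, 0.34)]
```

View pics/whz.png

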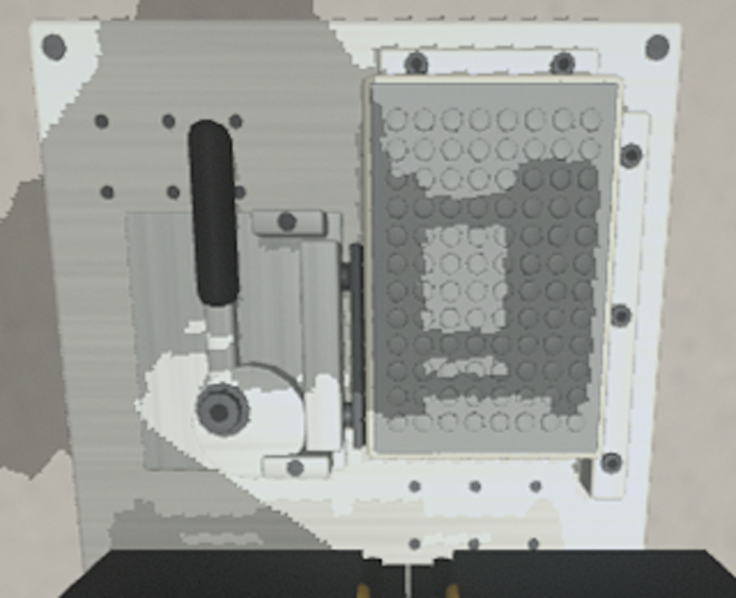

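Run:
```python
from fitw import *
ch=pickle.load(open("wcalh.pkl","rb"))
q=[inv(atz("w",a,.124,ch)) for a in((298.7,63.9),(410.4,63.9),(400,228.7),(300.4,227))];print("plate",q,np.mean(q,0))
print("origin pt",inv(atz("w",(346.7,150.3),.08,ch)),"stop",inv(atz("w",(351.2,67),.091,ch)),"tools")
g=[inv(atz("w",a,.1,ch)) for a in((140+210/2.3,30+130/2.3),(140+218/2.3,30+300/2.3))];print(g,np.degrees(np.arctan2(*(g[0]-g[1])[::-1])))
for n,a in(("top","tube_rack"),("top","lab_timer"),("top","sample_cup"),("scene","tube_rack"),("scene","lab_timer"),("scene","sample_cup")):
    capture(n); print(n,a,[(round(z["location"][0]*640),round(z["location"][1]*480),round(z["conf"],2)) for z in spot_point(n,a)[:2]])
```

```text
[ 0.53144338  0.18301603 -0.16953933] -9.713887838265208 [[-3.0, -1.4], [0.8, -0.9], [1.6, 2.2], [-1.3, 2.2], [3.6, -1.8], [-1.1, 0.5], [0.1, 0.1], [-0.1, 0.3]]
plate [array([85.6, -5.4]), array([ 85.5, -87.3]), array([-38.1, -86.5]), array([-36.6,  -5.1])] [ 24.1   -46.075]
origin pt [ 24.1 -45.3] stop [ 90.2 -46.8] tools
[array([74.1, 50.3]), array([15.9, 50.8])] -0.4922196733422678
top tube_rack [(343, 161, 0.79)]
top lab_timer [(399, 247, 0.56), (457, 306, 0.29)]
top sample_cup [(455, 304, 0.86)]
scene tube_rack [(356, 220, 0.64)]
scene lab_timer [(342, 311, 0.56)]
scene sample_cup [(338, 406, 0.88)]
```

```bash
python3 -c "
from station import *
print(finish_job())"
```

```text
the job is handed in; nothing more can be done
None
```

The plate is against the rear stop and the cam lever has snapped closed, so the jaw now holds the plate. I handed the job in at about 23 s on the robot clock, with the arm clear above the shaker. `finish_job` reports no verdict.

**What I did**
- I pushed the plate back with two fingers on its front end until it met the stop. The push force rose to about 12 N.
- I then swung the lever round with the closed fingers until it snapped closed.

**Last checks**
- **Plate:** the wrist camera put its origin at (24.1, -46) mm in the shaker frame, against the target of (24, -47). It looks flat, square, against the fence and against the stop.
- **Lever:** it measured about -0.5° off the shaker's +x, which is its closed position.
- **Bystanders:** the tube rack, timer and sample cup were found within about 5 pixels of where they started in both fixed cameras, and they look undisturbed.

**What went wrong or disagreed**
- **Missed lever:** the real finger tips sit at least 24 mm above the reported TCP. My first two passes went over the lever without touching it. I saw this in the pictures, lowered the tool by about 3 cm and repeated the swing.
- **Measurement spread:** the shaker pose fit left errors of up to about 4 pixels, so these positions are good to roughly 2–3 mm.

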